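Lock the bayonet cell holder into the sample stage

TASK

Take the square cell holder out of its parking collar and mount it on the sample stage: pass the T-shaped foot under it down through the narrow slot in the steel plate, press it down against the spring underneath, turn it a quarter turn (either way) and let it spring up, so that the foot sits in the cross notch under the plate and the holder stays locked upright on the stage, released. The steel plate may be clamped off-centre along its guides, so feel for the slot gently: never press or push the holder or the arm against the stage with more than about 40 N. Leave everything else on the bench where it is.

Things in the scene. Friction and masses are not known exactly. Their poses are not given: they have to be found in the camera images.
- cell_holder: cell holder, bare metal, about 0.12 kg: square aluminium block 30 x 30 mm, 45 mm tall (square well in its top, dark windows on its x faces), on a round flange 46 mm across, 5 mm thick; 50 mm tall in all. Grip the block by two facing sides. A T-shaped foot hangs below (see foot). Origin: centre of the flange's underside; z up; y runs along the T-bar; x and y square to the block's faces.
- foot (a point): centre of the underside of the cell holder's T-bar, 19 mm below the flange's underside. Bar: steel, 28 mm long (holder's y), 7 mm wide, 6 mm high, on a round stem 7 mm thick and 13 mm long. At the start the foot hangs in the bore of a parking collar.
- park_a: black parking collar fixed on the bench, in which the cell holder stands: 62 mm across, 35 mm bore, 34 mm high; origin under its centre. The two alike collars change places from run to run.
- park_b: the other, alike collar, with the round lens barrel.
- stage: sample stage, fixed to the bench: white base 160 mm (x) x 300 mm (y), 58 mm high. On each y end stands a grey housing 50 mm tall (inner face 93 mm from the centre; a short lens tube reaches in to 84 mm). In the middle of its top lies a steel plate with a slot (see plate_top). Origin: centre of the base's underside, on the bench; z up, y along its length.
- plate_top (a point): stage centre, 60 mm up, level with the top of a bare steel plate (90 mm in x, 56 in y, 10 thick) that stands 2 mm proud of the base between two dark guide strips (3 mm high). Through its middle goes a slot 34 mm long (stage y), 10 mm wide (x). The plate sits firm, but its middle is anywhere up to 12 mm either side of this point along stage x (0 in y): not measured, see or feel it.
- under_plate (a point): stage centre, height of the plate's underside, which has a notch 3 mm deep, 11 mm wide along stage x across the slot. Sprung plunger under the slot, its top 12 mm below the plate's top: pushes up 5 N, +0.5 N per mm. Flange underside above plate top: bar free to turn below 3 mm, flange touches at 0, locked in the notch 6 mm, turned but not in the notch 3 mm.
- lens_barrel: lens barrel (bystander): round bare aluminium barrel 34 mm across and 40 mm tall on a 48 mm flange 6 mm thick, standing in the other parking collar; origin at the flange's underside, z up. Leave it alone.
- cuvette_box: closed white cuvette box 70 x 100 x 28 mm lying on the bench; origin under its centre. Leave it alone.
- solvent: amber glass bottle 60 mm across, 150 mm tall; origin under its centre. Leave it alone.
- vial: small glass vial 26 mm across, 50 mm tall; origin under its centre. Leave it alone.
- driver: screwdriver lying on the bench near the robot. Leave it alone.
- mouse: black computer mouse 100 x 58 x 32 mm; origin under its centre. Leave it alone.
- adapter: black adapter block 50 x 50 x 20 mm with a steel stub; origin under its centre. Leave it alone.

How it is judged (in metres and radians):
On the way, in this order (a step that is already met when the one before it is completed fails the run):
1. the T-foot has passed down through the slot: bar lined up with the slot and wholly below the plate (x of cell_holder in the frame of stage between -0.017 and 0.017 m and y of cell_holder in the frame of stage between -0.006 and 0.006 m and z of cell_holder in the frame of stage below 0.0635 m and angle between the y axis of cell_holder and the y axis of stage, either way round below 0.2 rad), for 0.1 s.
2. the holder has been turned a quarter turn with its foot under the plate (x of cell_holder in the frame of stage between -0.017 and 0.017 m and y of cell_holder in the frame of stage between -0.006 and 0.006 m and z of cell_holder in the frame of stage below 0.0685 m and angle between the y axis of cell_holder and the x axis of stage, either way round below 0.2 rad), for 0.1 s.
At the end, for the whole second after the job is handed in: The cell holder is released, upright (within 0.1 rad) and at rest on the stage, its T-bar within 0.2 rad of square to the slot and sprung up into the notch: flange underside 4.5 to 8.5 mm above the plate, holder within 17 mm (x) and 6 mm (y) of the stage's centre (all of step 2 and z of cell_holder in the frame of stage above 0.0645 m and angle between cell_holder's own z axis and vertical below 0.1 rad and linear speed of cell_holder below 0.02 m/s and angular speed of cell_holder below 0.2 rad/s and contact force between each of the arm, the fingers and cell_holder below 0.1 N); the robot touches nothing.
It fails at once if the holder pressed against the stage with more than 40 N (contact force between cell_holder and stage above 40 N).
It fails at once if the arm or its fingers pushed against the stage with more than 40 N (contact force between any of the arm, the fingers and stage above 40 N).
It fails at once if something else on the bench moved more than 20 mm (distance of any of lens_barrel, cuvette_box, solvent, vial, driver, mouse, adapter from where it was at the start of the episode above 0.02 m).
It also fails if it takes over 69 s, if anything falls off the work surface, if the arm or the gripper's body presses on something with over 40 N, if the wrist force passes 120 N, or if a joint passes its speed limit or range.

ROBOT

A 6-joint arm with a two-finger parallel gripper is mounted at the origin on the work surface. World frame = base frame: x ahead of the robot, y to its left, z up, the work surface at z = 0. Lengths are in mm, angles in rad, forces in N, time in s.
With the tool pointing down it reaches from about 400 to 925 mm from the base axis. Payload 12.5 kg.
Tool frame: the origin (TCP) lies midway between the tips of the shut fingers; the grasp point (between the pads) lies 19 mm behind it; z points along the fingers, y is the line along which they close (so a half turn about z gives the same grasp; the last joint's range is limited). The gripper opens to 95 mm and grips with 3 to 60 N. Pads are 20 mm wide; open, the fingers measure 119 mm over their backs; the gripper's body (75 mm by 180 mm) begins 59 mm behind the grasp point.
Start: joints at [1.05, 0.491, 1.559, -0, 1.092, -0.106], TCP at [251.865, 572.023, 214.661] pointing down, gripper open.
Joint ranges: [-3.1, 3.1], [-0.84, 2.19], [0.05, 2.79], [-1.13, 4.28], [0.06, 2.93], [-2.69, 2.69]. Speed limits (rad/s): [2.22, 2.22, 2.79, 3.14, 3.14, 3.14].

INTERFACE

Orientations are given as [roll, pitch, yaw] about the fixed x, y, z axes, in that order (R = Rz(yaw) Ry(pitch) Rx(roll)).
In Python, from cell import readout, eyes, env gives the robot as it stands.
- The arm moves only by the tool move_arm, never from a script. Its argument "plan" is a list of rows, each a list of 3 entries, a list of its own where there are three numbers: the turn, a rotation vector about the tool's x, y, z in degrees, then the shift along the tool's x, y, z in m, then the gripper command: -1 is shut, 1 is fully open, values between are in proportion. In form: [[[ax, ay, az], [x, y, z], jaw], ...]. A call has 1 to 5 rows; each row is the pose to reach, as a shift and turn from the pose commanded when the call began, along the tool's axes at that moment; what a row does not reach only later rows make up. A row lasts 1/8 s, in which the tool goes at most 62.5 mm and 10.7 degrees, less where a joint would pass 70% of its speed; a pose out of reach is approached as far as the arm can. A call with a gripper value outside its range is refused whole. The fingers move at their own pace and stop on an object; the grip force is fixed at half the most. Time passes only in rows, so rows that repeat a pose let the fingers close. It gives the time, the measured TCP pose, the force, the opening and the grip force at its end, in the units of the state.
- readout.state(): the state, without advancing time (a new reading comes with each control period).
- eyes.read_camera(name): name is "scene" or "top" or "wrist"; returns a dict with "img" (384x512x3 uint8, red, green, blue), "K" (3x3 intrinsics, pixels), "extrinsics" (4x4, takes a point from camera to world coordinates). Camera axes: x right, y up, looking along -z (the intrinsics and any distortion apply to the point x, -y, -z); pixel columns grow to the right and rows downward; lengths in mm; the calibration is good to about 2 mm. The wrist camera is an equidistant fisheye: a pixel r from the principal point sees the ray r / f radians off the axis. A picture is of the moment at which its call begins. There is no depth.
- env.job_done(): hands the job in; it is judged then, once.
Trained networks look in a picture, given as the dict that the camera call returned (one of the last four; its "shot" number tells which), for a name from the list of things; names that differ only in an ending like _2 or _b are one class to them, and where a whole thing is asked for, a point or a joint stands for the part that bears it (a point fixed in the world has none). Each returns a list of dicts, best first, with "score" (0 to 1); they miss things now and then, are a little off and sometimes report something else, mostly with a low value. They report only what shows in the picture. A call takes as long as a camera call.
- eyes.cut_out(picture, name): "mask" (384x512 bool, what is visible of it) and "uv" ([column, row] in pixels, amid what is visible of it).
The state is a dict: "t": time; "joints": joint angles; "qvel": joint speeds; "tau": joint torques, N m; "eef_pos": TCP position; "tcp_rot": TCP orientation; "ft_force": force on the tool from outside, world axes, zero at the start; "moment": the same for the moment, N m; "opening": opening from 0.0 (shut) to 1.0 (fully open); "grip_force": force on a finger pad.
Only numpy, scipy, OpenCV 4.12 (cv2) and the standard library are available. Lean on these libraries where they do the work, as an engineer would, in place of code of your own. Each camera call takes 0.05 s, during which the arm holds its last target. There are 200 camera calls.

## Working session

There is one attempt and no reset: what is moved stays moved. The work goes in short steps, Python scripts to look and compute and a tool call to move; the robot and the scene stay as the last step left them, time stands still between calls to the robot, and variables do not carry over. Pictures are saved under pics/ and viewed, at most 10 in all, crops included, and the job is handed in when it is done.

Besides the shell and the picture viewer there is one more tool, called after "Emit:" as a command line: name --argument value ..., lists and objects as JSON in quotes. move_arm: Moves the arm, as the interface text tells. Its arguments: {"type":"object","properties":{"plan":{"type":"array","items":{"type":"array"}}},"required":["plan"]}

```bash
ls; mkdir -p pics; cat > h.py <<'E'
import numpy as np, cv2
from cell import readout, eyes, env
def ray(p,uv):
    K=np.array(p["K"]);T=np.array(p["extrinsics"]);x=(uv[0]-K[0,2])/K[0,0];y=(uv[1]-K[1,2])/K[1,1]
    d=np.array([x,-y,-1.])
    if p.get('fish'):
        r=np.hypot(x,y); d=np.array([np.sin(r)*x/max(r,1e-9),-np.sin(r)*y/max(r,1e-9),-np.cos(r)])
    return T[:3,3],T[:3,:3]@d
def onz(p,uv,z):
    o,d=ray(p,uv); return o+d*(z-o[2])/d[2]
def proj(p,X):
    K=np.array(p["K"]);T=np.array(p["extrinsics"]);c=T[:3,:3].T@(np.array(X,float)-T[:3,3]);c=np.array([c[0],-c[1],-c[2]])
    if p.get('fish'):
        r=np.hypot(c[0],c[1]);t=np.arctan2(r,c[2]);s=t/max(r,1e-9);return np.array([K[0,0]*c[0]*s+K[0,2],K[1,1]*c[1]*s+K[1,2]])
    return (K@c)[:2]/c[2]
def cam(n):
    p=eyes.read_camera(n)
    if n=='wrist': p['fish']=1
    return p
def save(p,f,box=None,s=1):
    im=p["img"][:,:,::-1]
    if box: im=im[box[1]:box[3],box[0]:box[2]]
    cv2.imwrite('pics/'+f,cv2.resize(im,None,fx=s,fy=s,interpolation=cv2.INTER_CUBIC))
E
python3 - <<'E'
from h import *
np.set_printoptions(precision=1,suppress=True)
s=readout.state();print(s)
ims=[]
for n in ['top','scene']:
    p=cam(n);save(p,n+'0.png',s=1.5);print(n,p.keys(),np.array(p['K']).tolist(),np.array(p['extrinsics']))
    for nm,z in [('cell_holder',64),('park_a',34),('stage',58),('lens_barrel',60),('solvent',75)]:
        for r in eyes.cut_out(p,nm)[:2]:
            print(nm,round(r['score'],2),np.array(r['uv']),r['mask'].sum(),onz(p,r['uv'],z))
E
```

```text
pics
{'t': 0.0, 'joints': array([ 1.1,  0.5,  1.6, -0. ,  1.1, -0.1]), 'qvel': array([-0., -0., -0.,  0., -0., -0.]), 'tau': array([  0. , -61.3, -25.8,   0.1,   0. ,  -0. ]), 'eef_pos': array([251.7, 571.8, 214.1]), 'tcp_rot': array([-3.1, -0. ,  2.7]), 'ft_force': array([-0.8, -0. ,  0.1]), 'moment': array([-0., -0.,  0.]), 'grip_force': 0.0, 'opening': 0.9993874865229293}
top dict_keys(['img', 'K', 'extrinsics', 'shot']) [[406.60711829158095, 0.0, 250.75432979268268], [0.0, 406.60711829158095, 188.98254243387052], [0.0, 0.0, 1.0]] [[  -0.     1.    -0.2  394.2]
 [  -1.    -0.    -0.   -81.8]
 [  -0.     0.2    1.  1158.3]
 [   0.     0.     0.     1. ]]
cell_holder 0.62 [318.7 194.5] 232 [ 551.3 -262.7   64. ]
park_a 0.67 [311.3 199.6] 151 [ 541.7 -246.3   34. ]
park_a 0.45 [266.4 227.6] 71 [ 466.9 -119.    34. ]
stage 0.82 [175.7 218.4] 6741 [496.1 127.   58. ]
lens_barrel 0.67 [272.9 222.9] 238 [ 477.5 -136.    60. ]
solvent 0.75 [366.5 172.5] 585 [ 606.7 -393.3   75. ]
solvent 0.73 [360.  221.3] 101 [ 475.  -366.9   75. ]
scene dict_keys(['img', 'K', 'extrinsics', 'shot']) [[395.99707241502887, 0.0, 254.48709919963818], [0.0, 395.99707241502887, 189.62734837232517], [0.0, 0.0, 1.0]] [[   0.9   -0.3    0.3  877.1]
 [   0.5    0.7   -0.6 -686.1]
 [  -0.     0.7    0.7  835.6]
 [   0.     0.     0.     1. ]]
cell_holder 0.7 [215.1 247.6] 427 [ 558.5 -276.8   64. ]
park_a 0.8 [220.8 212.6] 259 [ 504.4 -162.    34. ]
park_a 0.57 [214.4 261.1] 330 [ 563.8 -293.8   34. ]
stage 0.94 [266.6 146.7] 5203 [511.8  93.6  58. ]
stage 0.71 [220.6 212.3] 231 [ 514.6 -177.1   58. ]
lens_barrel 0.8 [216.7 197.8] 293 [ 482.5 -141.6   60. ]
solvent 0.85 [206.4 300.7] 1231 [ 613.5 -402.4   75. ]
solvent 0.28 [280.4 272.7] 1042 [ 722.7 -274.7   75. ]
```

View pics/top0.png

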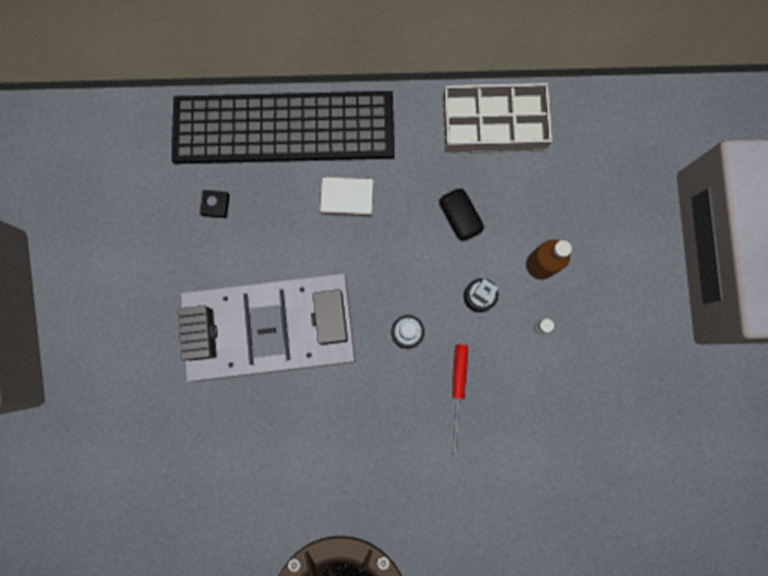

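View pics/scene0.png

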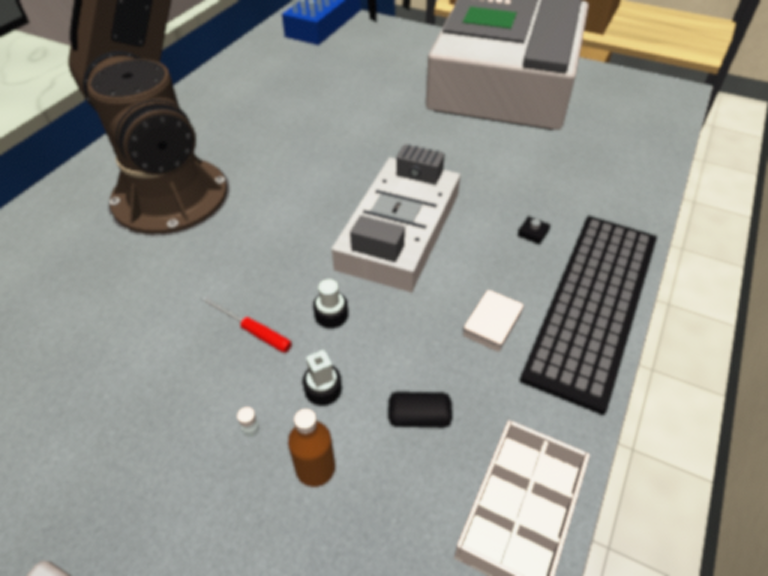

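The top view shows the stage with its slot at about (177,221) unscaled, the square holder in its collar at (320,195), the round barrel at (272,221). The scene view agrees with this: holder at (215,248), barrel at (217,198). I'll go over the stage first and look with the wrist camera.

```bash
cat >> h.py <<'E'
from scipy.spatial.transform import Rotation as Ro
def go(x,y,z,yaw,prev=None):
    """tool-frame turn (deg about z) and shift (m) from present (or given) pose to tool-down pose"""
    s=readout.state(); R=Ro.from_euler('xyz',s['tcp_rot'])
    T=Ro.from_euler('xyz',[np.pi,0,yaw]); rv=(R.inv()*T).as_rotvec(degrees=True)
    d=R.inv().apply(np.array([x,y,z])-s['eef_pos'])/1000
    print('now',s['t'],np.round(s['eef_pos'],1),np.round(s['tcp_rot'],4),'j',np.round(s['joints'],2),'F',np.round(s['ft_force'],1))
    print('turn',np.round(rv,2),'shift',np.round(d,4))
E
python3 - <<'E'
from h import *
go(480,125,320,1.5)
E
```

```text
now 0.6 [251.8 572.  214.7] [3.1415 0.     2.7269] j [ 1.05  0.49  1.56 -0.    1.09 -0.11] F [ 0.4 -0.5 -0.5]
turn [ 0.   -0.   70.29] shift [-0.3889 -0.3172 -0.1054]
```

Emit:
move_arm --plan '[[[0, 0, 70.3], [-0.389, -0.317, -0.105], 1], [[0, 0, 70.3], [-0.389, -0.317, -0.105], 1], [[0, 0, 70.3], [-0.389, -0.317, -0.105], 1], [[0, 0, 70.3], [-0.389, -0.317, -0.105], 1], [[0, 0, 70.3], [-0.389, -0.317, -0.105], 1]]'

```text
t: 1.23
eef_pos: [391.6, 297.9, 279.3]
tcp_rot: [3.141, -0.0, 1.783]
ft_force: [0.6, 0.8, -0.2]
opening: 0.997
grip_force: 0.0
```

```bash
python3 - <<'E'
from h import *
go(480,125,320,1.5)
E
```

```text
now 1.225 [391.6 297.9 279.3] [ 3.1409e+00 -2.0000e-04  1.7834e+00] j [ 0.52  0.23  1.78 -0.    1.12  0.3 ] F [ 0.6  0.8 -0.2]
turn [ 0.04 -0.02 16.24] shift [-0.1876  0.05   -0.0407]
```

Emit:
move_arm --plan '[[[0, 0, 16.2], [-0.188, 0.05, -0.041], 1], [[0, 0, 16.2], [-0.188, 0.05, -0.041], 1], [[0, 0, 16.2], [-0.188, 0.05, -0.041], 1], [[0, 0, 16.2], [-0.188, 0.05, -0.041], 1], [[0, 0, 16.2], [-0.188, 0.05, -0.041], 1]]'

```text
t: 1.85
eef_pos: [480.5, 126.7, 319.5]
tcp_rot: [-3.141, -0.0, 1.505]
ft_force: [-0.1, 0.2, 0.2]
opening: 1.002
grip_force: 0.0
```

```bash
python3 - <<'E'
from h import *
p=cam('wrist');save(p,'w1.png',s=1.5);print(np.array(p['K']).tolist(),np.round(p['extrinsics'],3).tolist())
import pickle;pickle.dump(p,open('w1.pkl','wb'))
for r in eyes.cut_out(p,'stage')[:1]+eyes.cut_out(p,'plate_top')[:2]: print(r['score'],r['uv'],r['mask'].sum(),onz(p,r['uv'],58))
go(552,-268,300,1.2)
E
```

```text
[[297.3186396354542, 0.0, 256.5016262463307], [0.0, 297.3186396354542, 188.64740493738375], [0.0, 0.0, 1.0]] [[0.998, 0.063, 0.017, 484.214], [-0.065, 0.969, 0.238, 193.058], [-0.002, -0.239, 0.971, 489.144], [0.0, 0.0, 0.0, 1.0]]
0.85 [266.3, 150.8] 19679 [494.53249638 142.92304133  58.        ]
0.91 [267.9, 151.5] 19680 [496.79854121 141.75079856  58.        ]
now 2.0 [479.9 128.1 319.4] [-3.1410e+00 -2.0000e-04  1.5081e+00] j [0.13 0.21 1.71 0.   1.23 0.19] F [0.5 0.2 1.1]
turn [-0.04 -0.   17.65] shift [-0.3908  0.0968  0.0192]
```

View pics/w1.png

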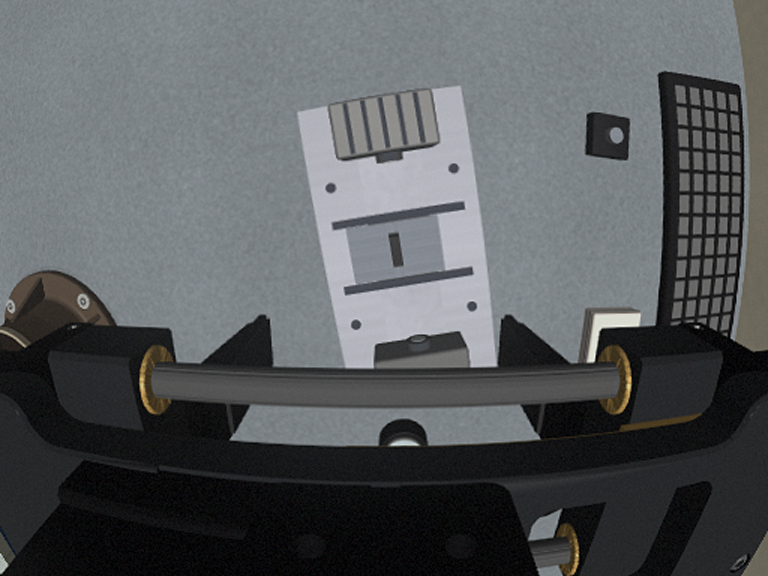

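The wrist picture shows the slot at (264,166) unscaled, between guide strips running at rows ~143 and ~187, stage turned some degrees. Now measuring slot and stage yaw from it, then moving to the holder.

```bash
cat >> h.py <<'E'
def slot(p,guess,half=22,z=60,th=None):
    u,v=np.round(guess).astype(int); g=cv2.cvtColor(p['img'],cv2.COLOR_RGB2GRAY); k=8
    c=cv2.resize(g[v-half:v+half,u-half:u+half],None,fx=k,fy=k,interpolation=cv2.INTER_CUBIC)
    if th is None: th=(float(np.median(c))+float(c.min()))/2
    n,l,st,ce=cv2.connectedComponentsWithStats((c<th).astype(np.uint8))
    i=1+np.argmin(np.hypot(*(ce[1:]-half*k).T)+1e4*(st[1:,4]<k*k*8)); ys,xs=np.where(l==i)
    pts=[onz(p,((x+.5)/k-.5+u-half,(y+.5)/k-.5+v-half),z)[:2] for x,y in zip(xs[::7],ys[::7])]
    r=cv2.minAreaRect(np.array(pts,np.float32)); b=cv2.boxPoints(r); e=b[1]-b[0] if np.hypot(*(b[1]-b[0]))>np.hypot(*(b[2]-b[1])) else b[2]-b[1]
    e=e*np.sign(e[1]); a=np.arctan2(-e[0],e[1])
    print('slot c',np.round(r[0],1),'mean',np.round(np.mean(pts,0),1),'size',np.round(r[1],1),'yaw',round(a,3),'th',th)
    return r,a
E
python3 - <<'E'
from h import *
import pickle
p=pickle.load(open('w1.pkl','rb'))
slot(p,(264,166),half=18)
# stage mask rect
m=eyes.cut_out(cam('top'),'stage')
# edges of base from wrist: hand-read corner pixels (top face, z=58)
c=[onz(p,(u/1.5,v/1.5),58)[:2] for u,v in [(298,112),(460,86),(333,225),(464,206),(345,291),(472,271),(344,365),(497,365),(330,188),(453,168),(356,324),(472,306)]]
print(np.round(c,1).tolist())
print('holes mean',np.mean(c[8:],0))
E
```

```text
slot c [489.  120.8] mean [489.1 121. ] size [ 9.8 33.1] yaw 0.094 th 86.5
[[404.2, 262.2], [561.7, 277.5], [430.1, 148.5], [558.7, 159.2], [436.3, 81.5], [564.6, 93.9], [427.7, 0.8], [591.5, -11.6], [430.0, 184.8], [549.6, 196.8], [444.4, 46.0], [564.0, 57.2]]
holes mean [497.02175152 121.19460304]
```

Emit:
move_arm --plan '[[[0, 0, 17.6], [-0.391, 0.097, 0.019], 1], [[0, 0, 17.6], [-0.391, 0.097, 0.019], 1], [[0, 0, 17.6], [-0.391, 0.097, 0.019], 1], [[0, 0, 17.6], [-0.391, 0.097, 0.019], 1], [[0, 0, 17.6], [-0.391, 0.097, 0.019], 1]]'

```text
t: 2.72
eef_pos: [536.4, -181.3, 304.8]
tcp_rot: [3.141, -0.0, 1.201]
ft_force: [0.4, 0.2, 1.5]
opening: 0.998
grip_force: 0.0
```

```bash
python3 - <<'E'
from h import *
go(535,-330,280,1.2)
E
```

```text
now 2.725 [ 536.4 -181.3  304.8] [ 3.1414e+00 -2.0000e-04  1.2008e+00] j [-0.44  0.33  1.58  0.    1.24 -0.07] F [0.4 0.2 1.5]
turn [ 0.01 -0.01  0.04] shift [-0.1392  0.0524  0.0248]
```

Emit:
move_arm --plan '[[[0, 0, 0], [-0.078, 0.045, 0.05], 1], [[0, 0, 0], [-0.078, 0.045, 0.05], 1], [[0, 0, 0], [-0.078, 0.045, 0.05], 1]]'

```text
t: 3.1
eef_pos: [549.5, -270.1, 252.6]
tcp_rot: [-3.138, -0.001, 1.198]
ft_force: [-0.1, 0.6, -0.4]
opening: 0.998
grip_force: 0.0
```

```bash
python3 - <<'E'
from h import *
import pickle
p=cam('wrist');pickle.dump(p,open('w2.pkl','wb'))
for r in eyes.cut_out(p,'cell_holder')[:1]+eyes.cut_out(p,'park_a')[:1]: print(r['score'],r['uv'],r['mask'].sum(),onz(p,r['uv'],84))
u,v=np.round(eyes.cut_out(p,'cell_holder')[0]['uv']).astype(int);print(u,v)
save(p,'w2.png',box=(u-50,v-45,u+50,v+45),s=6)
go(552,-268,250,1.2)
E
```

```text
0.65 [257.8, 168.0] 1075 [ 552.12869378 -263.12742042   84.        ]
0.75 [192.3, 97.7] 597 [ 512.44406324 -159.3340276    84.        ]
258 168
now 3.3 [ 550.1 -267.9  255.7] [ 3.1406 -0.      1.201 ] j [-0.56  0.43  1.54  0.    1.17 -0.19] F [ 0.9 -0.6 -0.3]
turn [ 0.06 -0.    0.06] shift [0.0006 0.0018 0.0057]
```

View pics/w2.png

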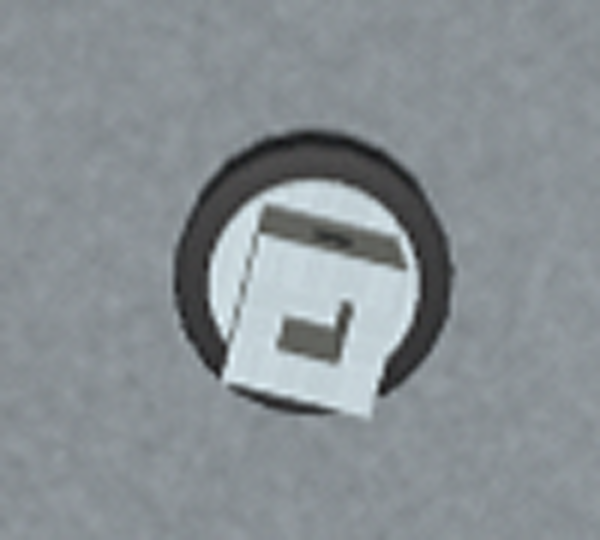

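The crop shows the holder's top face with corners near (260,232), (406,270), (373,418), (222,380), and a dark window on its far (image-upper) face at (333,238). So the holder's x axis points image up/down there.

```bash
python3 - <<'E'
from h import *
import pickle
p=pickle.load(open('w2.pkl','rb'))
u0,v0=208,123
c=np.array([onz(p,((u+.5)/6-.5+u0,(v+.5)/6-.5+v0),84)[:2] for u,v in [(260,232),(406,270),(373,418),(222,380)]])
print(np.round(c,1).tolist(),c.mean(0),[np.hypot(*(c[i]-c[i-1])) for i in range(4)])
r=cv2.minAreaRect(c.astype(np.float32));print(r)
d=(c[0]+c[1]-c[2]-c[3]);print('x axis yaw',np.arctan2(d[1],d[0])); d=(c[0]+c[3]-c[1]-c[2]);print('y axis yaw(-90)',np.arctan2(d[1],d[0])-np.pi/2)
# refined: bright-ish top face by collar circle: flange outer/collar top ring centre
c2=[onz(p,((u+.5)/6-.5+u0,(v+.5)/6-.5+v0),34)[:2] for u,v in [(175,270),(452,270),(313,132),(313,412)]];print(np.round(c2,1).tolist(),np.mean(c2,0))
E
```

```text
[[547.6, -252.9], [571.1, -270.0], [554.7, -295.2], [530.0, -277.3]] [ 550.86329975 -273.8324589 ] [np.float64(30.097417463075768), np.float64(29.01024672697627), np.float64(30.037002702001455), np.float64(30.487848764099954)]
((551.1744384765625, -274.02728271484375), (30.097381591796875, 30.48785972595215), 54.186279296875)
x axis yaw 0.9701077646343228
y axis yaw(-90) 0.9441074034623815
[[523.2, -260.5], [580.2, -282.7], [562.6, -243.1], [539.9, -301.8]] [ 551.47463449 -272.02759558]
```

```bash
python3 - <<'E'
from h import *
go(551,-273.5,120,2.528)
E
```

```text
now 3.3 [ 550.1 -267.9  255.7] [ 3.1406 -0.      1.201 ] j [-0.56  0.43  1.54  0.    1.17 -0.19] F [ 0.9 -0.6 -0.3]
turn [ 5.000e-02  4.000e-02 -7.603e+01] shift [-0.0049  0.0027  0.1357]
```

Emit:
move_arm --plan '[[[0, 0, -76], [-0.005, 0.0027, 0.03], 1], [[0, 0, -76], [-0.005, 0.0027, 0.06], 1], [[0, 0, -76], [-0.005, 0.0027, 0.09], 1], [[0, 0, -76], [-0.005, 0.0027, 0.12], 1], [[0, 0, -76], [-0.005, 0.0027, 0.135], 1]]'

```text
t: 3.92
eef_pos: [550.6, -273.4, 119.4]
tcp_rot: [3.142, -0.0, 2.145]
ft_force: [0.0, 0.4, -0.4]
opening: 1.001
grip_force: 0.0
```

```bash
python3 - <<'E'
from h import *
go(551,-273.5,120,2.528)
E
```

```text
now 3.925 [ 550.6 -273.4  119.4] [ 3.1416e+00 -4.0000e-04  2.1447e+00] j [-0.57  0.58  1.68  0.    0.88 -1.14] F [ 0.   0.4 -0.4]
turn [ 0.000e+00 -2.000e-02 -2.196e+01] shift [-0.0003  0.0003 -0.0006]
```

Emit:
move_arm --plan '[[[0, 0, -22], [-0.0003, 0.0003, 0], 1], [[0, 0, -22], [-0.0003, 0.0003, 0], 1], [[0, 0, -22], [-0.0003, 0.0003, 0.01], 1], [[0, 0, -22], [-0.0003, 0.0003, 0.04], 1], [[0, 0, -22], [-0.0003, 0.0003, 0.072], 1]]'

```text
t: 4.55
eef_pos: [551.2, -274.3, 47.5]
tcp_rot: [3.141, 0.001, 2.517]
ft_force: [0.1, 0.4, -0.4]
opening: 1.001
grip_force: 0.0
```

Emit:
move_arm --plan '[[[0, 0, 0], [0, 0, 0], -1], [[0, 0, 0], [0, 0, 0], -1], [[0, 0, 0], [0, 0, 0], -1], [[0, 0, 0], [0, 0, 0], -1], [[0, 0, 0], [0, 0, 0], -1]]'

```text
t: 5.18
eef_pos: [551.0, -275.1, 48.4]
tcp_rot: [3.141, 0.001, 2.521]
ft_force: [1.1, -0.2, 1.1]
opening: 0.53
grip_force: 0.0
```

```bash
python3 - <<'E'
from h import *
s=readout.state();print(s['opening']*95,s['grip_force'],s['moment'])
go(551,-273.5,120,2.528)
E
```

```text
50.33088054006784 0.0 [0.07176455 0.00588305 0.00700263]
now 5.175 [ 551.  -275.1   48.4] [3.1415e+00 7.0000e-04 2.5206e+00] j [-0.57  0.68  1.73  0.    0.74 -1.52] F [ 1.1 -0.2  1.1]
turn [ 0.01  0.04 -0.42] shift [ 0.0009  0.0013 -0.0716]
```

Emit:
move_arm --plan '[[[0, 0, 0], [0, 0, 0], -1], [[0, 0, 0], [0, 0, 0], -1], [[0, 0, 0], [0, 0, 0], -1], [[0, 0, 0], [0, 0, 0], -1], [[0, 0, 0], [0, 0, 0], -1]]'

```text
t: 5.8
eef_pos: [550.9, -274.9, 47.9]
tcp_rot: [3.141, 0.0, 2.521]
ft_force: [0.1, 0.7, 1.1]
opening: 0.314
grip_force: 30.0
```

```bash
python3 - <<'E'
from h import *
s=readout.state();print(s['opening']*95,s['grip_force'],s['moment'])
go(530,-250,190,2.528)
E
```

```text
29.849651280807706 29.999970614444464 [ 0.07211368 -0.01396157  0.00268597]
now 5.8 [ 550.9 -274.9   47.9] [3.1415 0.     2.5209] j [-0.57  0.68  1.73  0.    0.74 -1.52] F [0.1 0.7 1.1]
turn [ 0.01  0.   -0.41] shift [ 0.0315  0.0081 -0.1421]
```

Emit:
move_arm --plan '[[[0, 0, 0], [0, 0, -0.02], -1], [[0, 0, 0], [0, 0, -0.07], -1], [[0, 0, 0], [0, 0, -0.13], -1], [[0, 0, 0], [0, 0, -0.142], -1]]'

```text
t: 6.3
eef_pos: [551.8, -275.6, 193.6]
tcp_rot: [3.141, 0.006, 2.521]
ft_force: [0.4, 1.3, -2.2]
opening: 0.317
grip_force: 30.0
```

```bash
python3 - <<'E'
from h import *
s=readout.state();print(s['opening']*95,s['grip_force'],s['moment'])
p=cam('scene');q=proj(p,s['eef_pos']-np.array([0,0,10]));print(q);u,v=np.round(q).astype(int)
save(p,'s2.png',box=(u-40,v-45,u+40,v+45),s=6)
go(489,120.8,150,1.665)
E
```

```text
30.117962434006813 29.99996873550117 [-0.01649155 -0.06019412 -0.02691024]
[207.85888474 214.18207048]
now 6.35 [ 551.5 -275.4  193. ] [3.1413 0.0045 2.5209] j [-0.57  0.5   1.61  0.    1.03 -1.52] F [-0.   0.6 -0.4]
turn [ 0.13  0.24 49.04] shift [0.2815 0.2859 0.0419]
```

View pics/s2.png

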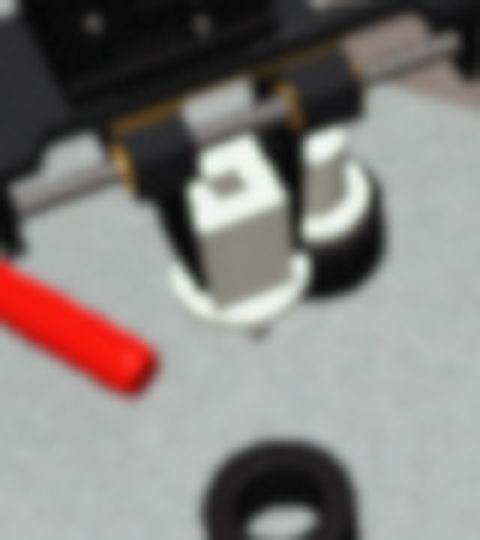

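The crop shows the holder hanging level in the fingers, the plain (windowless) y face toward the camera and the end of the T-bar just showing below the flange at (260,330). So the fingers hold the windowed x faces, and the bar lies along tool x. Carrying it to the stage, offset for a near-vertical view of the slot.

```bash
python3 - <<'E'
from h import *
go(494,65,170,1.665)
E
```

```text
now 6.35 [ 551.5 -275.4  193. ] [3.1413 0.0045 2.5209] j [-0.57  0.5   1.61  0.    1.03 -1.52] F [-0.   0.6 -0.4]
turn [ 0.13  0.24 49.04] shift [0.2449 0.2435 0.022 ]
```

Emit:
move_arm --plan '[[[0, 0, 49], [0.245, 0.2435, 0.02], -1], [[0, 0, 49], [0.245, 0.2435, 0.02], -1], [[0, 0, 49], [0.245, 0.2435, 0.02], -1], [[0, 0, 49], [0.245, 0.2435, 0.02], -1], [[0, 0, 49], [0.245, 0.2435, 0.02], -1]]'

```text
t: 6.98
eef_pos: [499.2, 25.9, 170.8]
tcp_rot: [-3.14, -0.0, 1.66]
ft_force: [1.1, 0.2, -1.3]
opening: 0.313
grip_force: 30.0
```

```bash
python3 - <<'E'
from h import *
go(494,65,170,1.665)
E
```

```text
now 6.975 [499.2  25.9 170.8] [-3.1395e+00 -4.0000e-04  1.6601e+00] j [-0.08  0.37  1.91  0.    0.86 -0.17] F [ 1.1  0.2 -1.3]
turn [-0.12 -0.03 -0.28] shift [ 0.0395 -0.0017  0.0008]
```

Emit:
move_arm --plan '[[[0, 0, -0.3], [0.04, -0.0015, 0.001], -1], [[0, 0, -0.3], [0.04, -0.0015, 0.001], -1], [[0, 0, -0.3], [0.04, -0.0015, 0.001], -1], [[0, 0, -0.3], [0.04, -0.0015, 0.001], -1]]'

```text
t: 7.48
eef_pos: [495.1, 62.9, 170.9]
tcp_rot: [-3.141, -0.0, 1.67]
ft_force: [-0.2, -0.5, -1.0]
opening: 0.31
grip_force: 30.0
```

```bash
python3 - <<'E'
from h import *
import pickle
p=cam('wrist');pickle.dump(p,open('w3.pkl','wb'));save(p,'w3.png',s=1.5)
g=proj(p,[489,120.8,60]);print(g)
slot(p,g,half=26)
go(489.1,120.1,110,1.665)
E
```

```text
[257.36289994 125.85853643]
slot c [489.6 120.7] mean [489.5 120.6] size [ 9.9 33.4] yaw 0.098 th 93.5
now 7.525 [495.2  62.9 171. ] [-3.1411e+00 -1.0000e-04  1.6693e+00] j [-0.01  0.37  1.91  0.    0.86 -0.1 ] F [-0.2 -0.1 -0.4]
turn [-0.03 -0.    0.25] shift [ 0.0575 -0.0004  0.061 ]
```

View pics/w3.png

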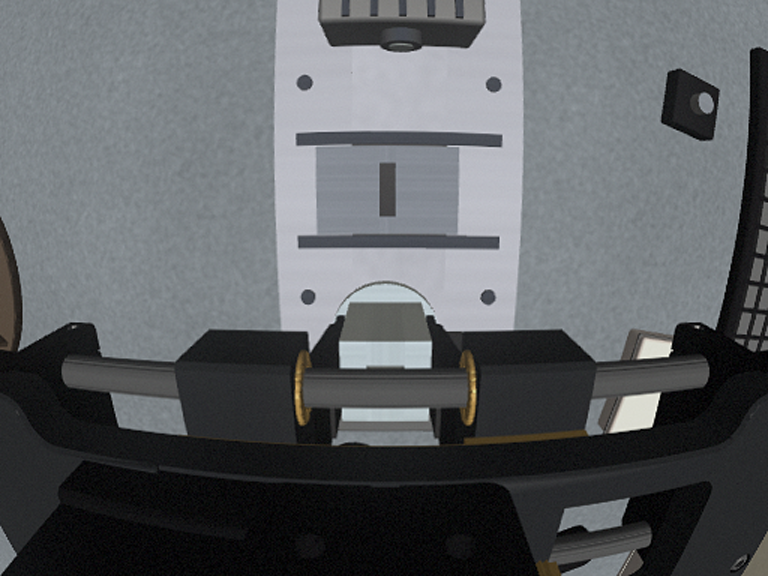

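The slot shows at (259,127) unscaled, dark on the plate; the holder's flange rim peaks at viewed (386,282) and the upper edge of its camera-side face spans (340..433, 341). I'll use these to check the camera/tool offset.

```bash
python3 - <<'E'
from h import *
import pickle
p=pickle.load(open('w3.pkl','rb'));t=np.array([495.2,62.9]);yaw=1.669;ex=np.array([np.cos(yaw),np.sin(yaw)]);ey=np.array([np.sin(yaw),-np.cos(yaw)]);z0=171-13.9
def loc(u,v,z):
    q=onz(p,((u+.5)/1.5-.5,(v+.5)/1.5-.5),z)[:2]-t;return np.round([q@ex,q@ey],1)
print('top edge (15,-15),(15,15):',loc(340,341,z0+50),loc(433,341,z0+50))
print('bottom edge z+5:',loc(349,303,z0+5),loc(423,303,z0+5))
print('flange apex (23,0)',loc(386,284,z0+5),'sides (~,+-)',loc(337,311,z0+5),loc(435,311,z0+5))
E
```

```text
top edge (15,-15),(15,15): [ 14.7 -15.4] [14.8 14.5]
bottom edge z+5: [ 14.3 -16.1] [14.3 14.8]
flange apex (23,0) [22.5 -0.6] sides (~,+-) [ 10.7 -21.2] [10.8 20. ]
```

Emit:
move_arm --plan '[[[0, 0, 0.1], [0.0584, 0.0006, 0], -1], [[0, 0, 0.1], [0.0584, 0.0006, 0.02], -1], [[0, 0, 0.1], [0.0584, 0.0006, 0.05], -1], [[0, 0, 0.1], [0.0584, 0.0006, 0.068], -1], [[0, 0, 0.1], [0.0584, 0.0006, 0.068], -1]]'

```text
t: 8.15
eef_pos: [489.5, 121.4, 102.4]
tcp_rot: [-3.139, 0.0, 1.668]
ft_force: [-1.0, 0.2, -1.1]
opening: 0.314
grip_force: 30.0
```

```bash
python3 - <<'E'
from h import *
# desired tool pose: start (495.2,62.9) + 58.4*ex+0.6*ey
yaw=1.669;t=np.array([495.2,62.9])+58.4*np.array([np.cos(yaw),np.sin(yaw)])+.6*np.array([np.sin(yaw),-np.cos(yaw)]);print(t)
go(t[0],t[1],96,1.667)
E
```

```text
[490.07122835 121.07745011]
now 8.15 [489.5 121.4 102.4] [-3.1392  0.      1.668 ] j [0.11 0.48 1.97 0.   0.7  0.01] F [-1.   0.2 -1.1]
turn [-0.14  0.    0.06] shift [-0.0003  0.0006  0.0064]
```

Emit:
move_arm --plan '[[[0, 0, 0], [0, 0.0003, 0.006], -1], [[0, 0, 0], [0, 0.0003, 0.008], -1], [[0, 0, 0], [0, 0.0003, 0.01], -1], [[0, 0, 0], [0, 0.0003, 0.0115], -1], [[0, 0, 0], [0, 0.0003, 0.0125], -1]]'

```text
t: 8.78
eef_pos: [490.2, 122.2, 90.9]
tcp_rot: [3.141, -0.0, 1.669]
ft_force: [-0.2, -0.1, -1.1]
opening: 0.315
grip_force: 30.0
```

Emit:
move_arm --plan '[[[0, 0, 0], [0, 0, 0.002], -1], [[0, 0, 0], [0, 0, 0.004], -1], [[0, 0, 0], [0, 0, 0.006], -1], [[0, 0, 0], [0, 0, 0.008], -1], [[0, 0, 0], [0, 0, 0.0085], -1]]'

```text
t: 9.4
eef_pos: [490.1, 122.2, 82.2]
tcp_rot: [-3.141, -0.0, 1.669]
ft_force: [0.0, 0.2, -0.9]
opening: 0.317
grip_force: 30.0
```

Emit:
move_arm --plan '[[[0, 0, 0], [0, 0, 0.001], -1], [[0, 0, 0], [0, 0, 0.002], -1], [[0, 0, 0], [0, 0, 0.003], -1], [[0, 0, 0], [0, 0, 0.004], -1], [[0, 0, 0], [0, 0, 0.004], -1]]'

```text
t: 10.02
eef_pos: [490.2, 122.1, 78.4]
tcp_rot: [3.141, -0.0, 1.669]
ft_force: [-1.6, 0.9, 4.7]
opening: 0.315
grip_force: 30.0
```

Emit:
move_arm --plan '[[[0, 0, 0], [0, 0, 0.001], -1], [[0, 0, 0], [0, 0, 0.0015], -1], [[0, 0, 0], [0, 0, 0.002], -1], [[0, 0, 0], [0, 0, 0.0025], -1], [[0, 0, 0], [0, 0, 0.003], -1]]'

```text
t: 10.65
eef_pos: [490.2, 122.2, 75.5]
tcp_rot: [3.141, -0.0, 1.669]
ft_force: [-0.3, -0.6, 6.5]
opening: 0.314
grip_force: 30.0
```

```bash
python3 - <<'E'
from h import *
s=readout.state();print(s['opening'],s['moment'],s['ft_force'])
go(490.1,122,75.5,1.667-np.pi/2)
E
```

```text
0.3137268423571303 [-0.16452046  0.33687492 -0.00131456] [-0.25490058 -0.62420046  6.50271118]
now 10.65 [490.2 122.2  75.5] [ 3.1412e+00 -1.0000e-04  1.6691e+00] j [0.11 0.52 1.99 0.   0.63 0.01] F [-0.3 -0.6  6.5]
turn [ 1.000e-02 -2.000e-02  9.012e+01] shift [-0.0001 -0.0002 -0.    ]
```

Emit:
move_arm --plan '[[[0, 0, 5], [-0.0005, 0, 0.0005], -1], [[0, 0, 14], [-0.001, 0, 0.0005], -1], [[0, 0, 23], [-0.001, 0, 0.0005], -1], [[0, 0, 32], [-0.001, 0, 0.0005], -1], [[0, 0, 40], [-0.001, 0, 0.0005], -1]]'

```text
t: 11.28
eef_pos: [490.8, 121.2, 75.1]
tcp_rot: [3.141, -0.001, 0.966]
ft_force: [0.3, -0.6, 6.5]
opening: 0.312
grip_force: 30.0
```

```bash
python3 - <<'E'
from h import *
s=readout.state();print(s['opening'],s['moment'],s['ft_force'])
go(490.1,121.1,75,1.667-np.pi/2)
E
```

```text
0.31180815086150954 [-0.13237521  0.05728841  0.06466643] [ 0.3174684  -0.63841969  6.54475961]
now 11.275 [490.8 121.2  75.1] [ 3.1406e+00 -1.0000e-03  9.6620e-01] j [0.11 0.52 1.99 0.   0.63 0.72] F [ 0.3 -0.6  6.5]
turn [ 3.000e-02 -8.000e-02  4.985e+01] shift [-0.0004 -0.0005  0.0001]
```

Turning freely (moment 0.06 N m); completing the turn.

Emit:
move_arm --plan '[[[0, 0, 10], [-0.0003, -0.0004, 0], -1], [[0, 0, 20], [-0.0003, -0.0004, 0], -1], [[0, 0, 30], [-0.0003, -0.0004, 0], -1], [[0, 0, 40], [-0.0003, -0.0004, 0], -1], [[0, 0, 50], [-0.0003, -0.0004, 0], -1]]'

```text
t: 11.9
eef_pos: [490.3, 121.2, 75.1]
tcp_rot: [-3.141, -0.001, 0.093]
ft_force: [0.5, 0.1, 5.8]
opening: 0.313
grip_force: 30.0
```

Emit:
move_arm --plan '[[[0, 0, 0], [0, 0, 0], -1], [[0, 0, 0], [0, 0, 0], -1]]'

```text
t: 12.15
eef_pos: [490.2, 121.2, 75.1]
tcp_rot: [-3.141, -0.001, 0.098]
ft_force: [0.5, 0.3, 6.1]
opening: 0.317
grip_force: 30.0
```

```bash
python3 - <<'E'
from h import *
s=readout.state();print(s['opening'],s['moment'],s['ft_force'])
go(490.1,121.1,81,1.667-np.pi/2)
E
```

```text
0.31681754929092604 [-0.05171844  0.14837024 -0.02367114] [0.50456149 0.29586073 6.08856336]
now 12.15 [490.2 121.2  75.1] [-3.1415e+00 -1.3000e-03  9.8200e-02] j [0.11 0.52 1.99 0.   0.63 1.58] F [0.5 0.3 6.1]
turn [-0.01 -0.08  0.12] shift [-0.0001  0.     -0.0059]
```

Emit:
move_arm --plan '[[[0, 0, 0], [0, 0, -0.001], -1], [[0, 0, 0], [0, 0, -0.002], -1], [[0, 0, 0], [0, 0, -0.003], -1], [[0, 0, 0], [0, 0, -0.0035], -1], [[0, 0, 0], [0, 0, -0.0035], -1]]'

```text
t: 12.78
eef_pos: [490.2, 121.2, 78.5]
tcp_rot: [-3.141, -0.001, 0.098]
ft_force: [0.2, -0.4, 4.4]
opening: 0.317
grip_force: 30.0
```

Emit:
move_arm --plan '[[[0, 0, 0], [0, 0, -0.0005], -1], [[0, 0, 0], [0, 0, -0.001], -1], [[0, 0, 0], [0, 0, -0.001], -1]]'

```text
t: 13.15
eef_pos: [490.1, 121.2, 79.5]
tcp_rot: [-3.142, -0.001, 0.098]
ft_force: [2.9, 0.6, 3.1]
opening: 0.314
grip_force: 30.0
```

Emit:
move_arm --plan '[[[0, 0, 0], [0, 0, 0], 0], [[0, 0, 0], [0, 0, 0], 0.3], [[0, 0, 0], [0, 0, 0], 0.3], [[0, 0, 0], [0, 0, 0], 0.3], [[0, 0, 0], [0, 0, 0], 0.3]]'

```text
t: 13.78
eef_pos: [489.7, 121.1, 79.3]
tcp_rot: [-3.142, 0.0, 0.098]
ft_force: [0.2, 0.4, 0.4]
opening: 0.648
grip_force: 0.0
```

Emit:
move_arm --plan '[[[0, 0, 0], [0, 0, 0], 0.3], [[0, 0, 0], [0, 0, -0.02], 0.3], [[0, 0, 0], [0, 0, -0.05], 0.3], [[0, 0, 0], [0, 0, -0.09], 0.3], [[0, 0, 0], [0, 0, -0.09], 0.3]]'

```text
t: 14.4
eef_pos: [490.8, 121.3, 171.7]
tcp_rot: [-3.141, -0.005, 0.098]
ft_force: [0.2, 0.9, -0.7]
opening: 0.649
grip_force: 0.0
```

Emit:
move_arm --plan '[[[0, 0, 0], [-0.05, 0, 0], 0.3], [[0, 0, 0], [-0.05, 0, 0], 0.3], [[0, 0, 0], [-0.05, 0, 0], 0.3], [[0, 0, 0], [-0.05, 0, 0], 0.3]]'

```text
t: 14.9
eef_pos: [440.7, 116.2, 169.0]
tcp_rot: [-3.142, -0.0, 0.098]
ft_force: [0.5, 0.1, -0.4]
opening: 0.653
grip_force: 0.0
```

```bash
python3 - <<'E'
from h import *
import pickle
s=readout.state();print(s['opening'],s['ft_force'],s['eef_pos'],s['tcp_rot'])
p=cam('wrist');pickle.dump(p,open('w4.pkl','wb'))
u,v=np.round(proj(p,[489.6,120.8,90])).astype(int);print(u,v)
save(p,'w4.png',box=(u-75,max(v-60,0),u+75,v+60),s=5)
E
```

```text
0.652639071609598 [ 0.47319354  0.07623631 -0.35446201] [440.69063454 116.2359689  169.04093707] [-3.14150276e+00 -6.79410408e-05  9.82171774e-02]
257 137
```

View pics/w4.png

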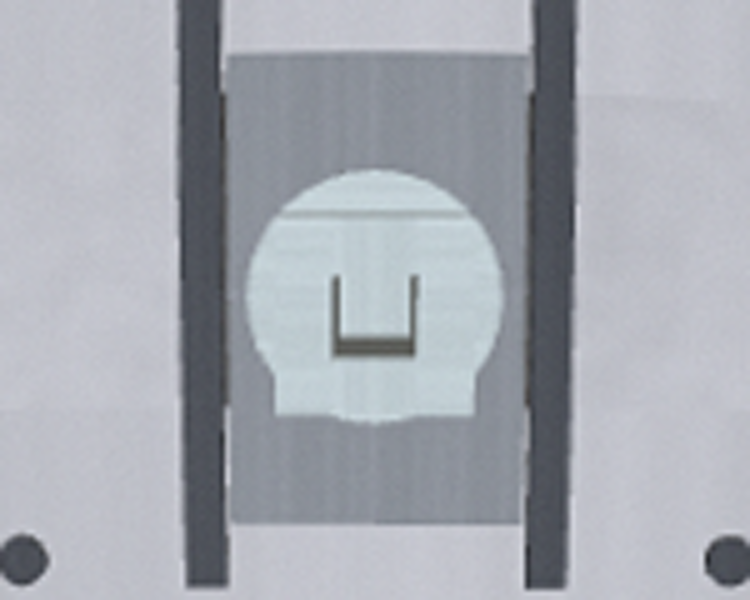

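The holder stands square and upright on the plate, released. Its top face spans (275..475) in the crop, which fits a top height of about 116 mm. While rising, the TCP reached 79.5 mm with the spring still pushing up, so the bar is in the notch. Handing in.

```bash
python3 -c "
from cell import env
print(env.job_done())"
```

```text
the job is handed in; nothing more can be done
None
```

The cell holder is mounted on the stage, turned a quarter turn into the notch, released and standing upright, and the job is handed in at about 15 s; the judge gave no verdict, the highest force I read was about 6.5 N, and the locked height is inferred from arm height, spring force and a camera check.

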